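# Put the spice jar away in the slide-top box

## Robot

A 6-joint arm with a two-finger parallel gripper is mounted at the origin on a cart in front of the work surface, level with it; the furniture and walls round the work are solid. World frame = base frame: x ahead of the robot, y to its left, z up, the work surface at z = 0. Lengths are in m, angles in rad, forces in N, time in s.
With the tool pointing down it reaches from about 0.3 to 0.875 m from the base axis. Payload 6.4 kg.
Tool frame: the origin (TCP) lies at the very end of the fingers, on their centre line; the grasp point (between the pads) lies ctrl.pinch_z behind it (ctrl.pinch_z is the distance from the TCP to the grasp point, in m); y points along the fingers, z is the direction in which the jaws open and shut, and the axes are right-handed (so a half turn about y gives the same grasp; the last joint's range is limited). The gripper opens to 85 mm and grips with 20 to 120 N. Pads are 22 mm wide; open, the fingers measure 114 mm over their backs; the gripper's body (76 mm by 85 mm) begins 54 mm behind the grasp point. The pads swing forward as they close: fully open they stand 13 mm farther back than shut.
Start: joints at [-1.515, 0.181, 1.607, -0, 1.354, -0.206], TCP at [0.149, -0.555, 0.231] pointing down, gripper open.
Joint ranges: [-2.99, 2.99], [-0.89, 2.07], [0.3, 2.58], [-1.14, 4.28], [0, 2.63], [-3.12, 3.12]. Speed limits (rad/s): [2.57, 2.57, 3.01, 3.14, 3.14, 3.14].

## Interface

Orientations are given as a unit quaternion [w, x, y, z].
In Python, from bench import ctrl gives the robot as it stands.
- The arm moves only by the shell command python3 -m pendant 'ROWS'. ROWS is JSON, one flat list of numbers, 7 for each row, row after row: the shift along the world's x, y, z in m, then the turn, a rotation vector about the world's x, y, z in degrees, then the finger opening in m, from 0 to 0.0854. In form: [tx, ty, tz, rx, ry, rz, hand, tx, ty, tz, rx, ry, rz, hand, ...]. A call has 1 to 12 rows; each row shifts and turns the commanded pose from where the row before left it; what a row does not reach is not made up. A row lasts 1/8 s, in which the tool goes at most 62.5 mm and 10.7 degrees, less where a joint would pass 70% of its speed; a pose out of reach is approached as far as the arm can. A call with a gripper value outside its range is refused whole. The fingers move at their own pace and stop on an object; the grip force is fixed at half the most. Time passes only in rows, so rows that do not move let the fingers close. It gives the time, the measured TCP pose, the force and the opening at its end, in the units of the state.
- ctrl.get_obs(): the state, without advancing time (a new reading comes with each control period).
- ctrl.camera(name): name is "scene" or "top"; returns the picture (480x640x3 uint8, red, green, blue); there is no depth.
- ctrl.camera_info(name): a dict with "fx", "fy", "cx", "cy" (pixels), "origin" and "rotation" of the camera in the world. Camera axes: x right, y down, z forward; pixel columns grow to the right and rows downward; lengths in m; the calibration is good to about 2 mm. A picture is of the moment at which its call begins. camera_info takes no time and is no camera call.
- ctrl.hand_in(): hands the job in, once; it reports no verdict.
Trained networks look in the newest picture that a camera, given by its name, has taken for a name from the list of things; names that differ only in an ending like _2 or _b are one class to them, and where a whole thing is asked for, a point or a joint stands for the part that bears it (a point fixed in the world has none). Each returns a list of dicts, best first, with "score" (0 to 1); they miss things now and then, are a little off and sometimes report something else, mostly with a low value. They report only what shows in the picture. A call takes as long as a camera call. They do not tell look-alikes from the thing itself.
- ctrl.silhouettes(target, camera): "mask" (480x640 bool, what is visible of it) and "bbox" ([left, top, right, bottom] in pixels, round what is visible of it).
The state is a dict: "time_s": time; "q": joint angles; "dq": joint speeds; "joint_efforts": joint torques, N m; "eef_pos": TCP position; "eef_rot": TCP orientation; "wrist_force": force on the tool from outside, world axes, zero at the start; "torque": the same for the moment, N m; "opening": opening from 0.0 (shut) to 1.0 (fully open).
Only numpy, scipy, OpenCV 4.12 (cv2) and the standard library are available. Lean on these libraries where they do the work, as an engineer would, in place of code of your own. Each camera call takes 0.05 s, during which the arm holds its last target.

## Task

The spice jar with the black cap has been left out. Push the lid of the wooden slide-top box back, set the jar gently upright in the empty front compartment, then pull the lid fully home over its end ridge so that it clicks shut, and let go; leave the tin and the sauce bottle standing where they are.

Things in the scene. Friction and masses are not known exactly. Their poses are not given: they have to be found in the camera images.
- jar_box: Fixed wooden slide-top box for spice jars, 172 (x) x 127 (y) x 135 mm high. Origin: centre of its underside, on the worktop; z up. Its +x (roughly the robot's left, +y) points from its front end to its back end, which is under the counter shelf. The lid runs in grooves of the long sides, whose tops (135 mm up) overlap its edges. A jar and a bottle stand fixed in the back compartment.
- front_cell (a point): Centre of the floor of the empty front compartment, 11 mm above the worktop, 37 mm in front of the box's centre; axes as the box. It is 66 mm long (box x, from 16 to 82 mm behind the box's front face; 119 mm high front wall, 70 mm high divider behind) and 111 mm wide (box y), 100 mm between the overlapping tops.
- box_lid (a joint): How far the lid is open, m: 0 fully shut, front edge flush with the box front; 0.112 fully back at its stop (along the box's +x). It rubs with about 1.5 N and stays where it is left. On closing, a sprung brass ridge across the front wall resists from 0.013 to 0.008 (about 15 N); past it the lid snaps home, below 0.003. The 40 mm jar passes the lid's front edge from about 0.085 on.
- lid_grip (a point): Centre of the dark finger grip on the lid: an upright fin 38 mm long (box x), 14 mm thick (box y), rising 30 mm above the lid's top face, which lies 128 mm above the worktop. This point is 15 mm above the lid's top face, 30 mm behind the lid's front edge. It moves with the lid; axes as the box.
- jar_centre (a point): Centre (half-way up) of the loose spice jar: upright cylinder 40 mm in diameter, 105 mm tall, clear body with a dark blue label, black cap 21 mm high; about 0.11 kg; z up. It stands in one of three places along the front of the worktop. Once in the box its top is 19 mm below the tops of the box's sides, which stand 100 mm apart: hold it high, by the cap, fingers closing along the box's y.
- tin_centre (a point): Centre of the loose food tin, 57 mm in diameter, 72 mm tall, white, red and blue label; a bystander.
- bottle_centre (a point): Centre (73 mm up) of the loose dark sauce bottle with a red cap, 48 mm in diameter, 146 mm tall; a bystander.
- counter_shelf: Fixed slatted shelf on four 12 mm steel legs, 200 (x) x 170 (y) mm; jars stand on it. Origin on the worktop below its centre; right edge 85 mm to its -y side; slats' underside 296 mm, steel frame 284 mm above the worktop; 165 mm between the legs. With the lid back its grip is under this edge, out of reach of a gripper pointing straight down: tilt it 30 to 45 degrees, fingers to the left and down.
Mind the look-alikes: they are no part of the job. Leave any turquoise look-alike of the part that bears jar_centre alone.

How it is judged:
By the outcome, as a careful person would: the job done as asked, in the order asked, and still so for the second after the job is handed in, with the robot touching nothing.
It also fails if it takes over 61 s, if anything falls off the work surface, if the arm or the gripper's body presses on something with over 40 N, if the wrist force passes 120 N, or if a joint passes its speed limit or range.

## Working session

There is one attempt and no reset: what is moved stays moved. The work goes in short steps, Python scripts to look and compute and a shell command to move; the robot and the scene stay as the last step left them, time stands still between calls to the robot, and variables do not carry over. Pictures are saved under pics/ and viewed, and the job is handed in when it is done.

```bash
ls; mkdir -p pics; python3 - <<'E'
from bench import ctrl
import cv2,json
for n in("scene","top"):
    im=ctrl.camera(n); cv2.imwrite(f"pics/{n}0.png",im[:,:,::-1])
    i=ctrl.camera_info(n); print(n,i)
o=ctrl.get_obs(); print(o, ctrl.pinch_z)
E
```

```text
pics
scene {'fx': 468.619156803009, 'fy': 468.619156803009, 'cx': 317.8812136761729, 'cy': 232.0538098277656, 'origin': array([ 0.98441941, -0.20120346,  1.08556519]), 'rotation': array([-0.21427307,  0.78666278,  0.55962912, -0.14853948])}
top {'fx': 476.2421621456998, 'fy': 476.2421621456998, 'cx': 317.0633817104644, 'cy': 243.5940740447678, 'origin': array([ 0.34896005, -0.03953872,  1.14773596]), 'rotation': array([-0.04357411,  0.70914099, -0.70316829,  0.02783351])}
{'time_s': 0.1, 'q': array([-1.51533166e+00,  1.81469933e-01,  1.60786226e+00,  9.53463412e-06,
        1.35376986e+00, -2.06312697e-01]), 'dq': array([-0.00097387,  0.0009324 , -0.00064243, -0.00219636,  0.00038637,
       -0.00062165]), 'joint_efforts': array([ 2.33767678e-04, -4.45875406e+01, -3.52238739e+01, -3.27376620e-04,
        4.15143484e-03, -5.36239511e-06]), 'eef_pos': array([ 0.14879525, -0.5549344 ,  0.23049454]), 'eef_rot': array([ 0.09233098, -0.09224399,  0.70159019, -0.70052641]), 'wrist_force': array([-0.1491509 ,  0.37674741,  0.0967776 ]), 'torque': array([-0.01039235, -0.03301107, -0.0259563 ]), 'opening': 1.003175931173077} 0.0187
```

View pics/scene0.png

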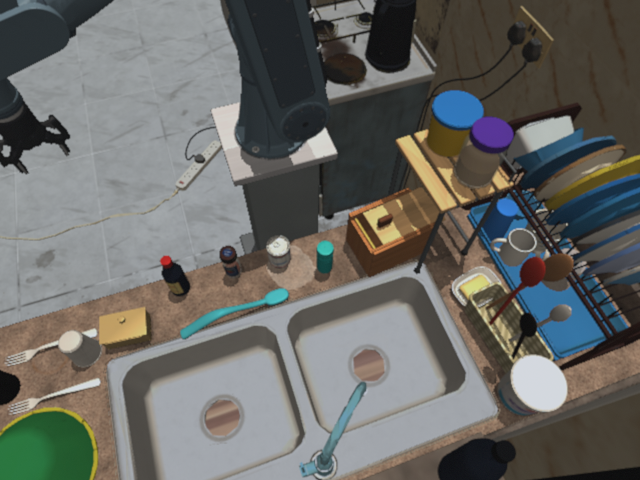

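View pics/top0.png

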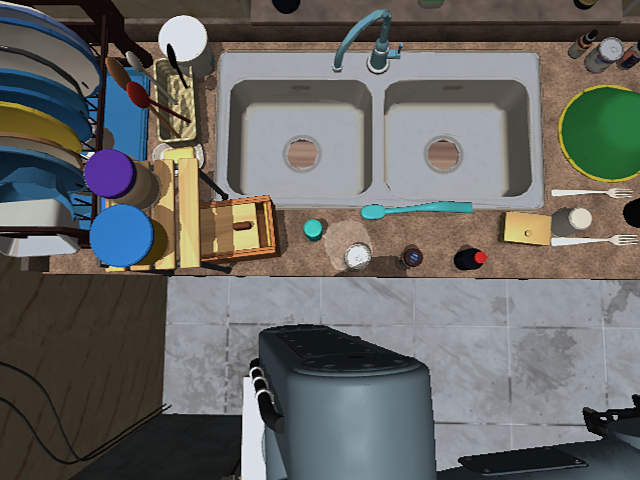

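Candidates for the jar: dark-capped jar at scene (229,260) / top (411,257); turquoise look-alike at scene (325,257) / top (313,230); white tin at (278,253) / (357,256); red-capped bottle at (174,275) / (470,259). The black-capped one fits the description, so I'll check it in a close crop and measure.

```bash
cat > h.py <<'E'
from bench import ctrl
import numpy as np, cv2
from scipy.spatial.transform import Rotation as R
def cam(n):
    i=ctrl.camera_info(n); q=i['rotation']
    return i, R.from_quat([q[1],q[2],q[3],q[0]]).as_matrix(), np.array(i['origin'])
def ray(n,uv):
    i,M,o=cam(n); d=M@np.array([(uv[0]-i['cx'])/i['fx'],(uv[1]-i['cy'])/i['fy'],1]); return o,d/np.linalg.norm(d)
def atz(n,uv,z):
    o,d=ray(n,uv); return o+d*(z-o[2])/d[2]
def proj(n,p):
    i,M,o=cam(n); c=M.T@(np.array(p)-o); return np.array([i['fx']*c[0]/c[2]+i['cx'],i['fy']*c[1]/c[2]+i['cy']])
def tri(a,b):
    (o1,d1),(o2,d2)=ray('scene',a),ray('top',b)
    t=np.linalg.lstsq(np.c_[d1,-d2],o2-o1,rcond=None)[0]
    p,q=o1+d1*t[0],o2+d2*t[1]; return (p+q)/2,np.linalg.norm(p-q)
def crop(n,x0,y0,x1,y1,s,fn,im=None):
    im=ctrl.camera(n) if im is None else im
    cv2.imwrite(fn,cv2.resize(im[y0:y1,x0:x1,::-1],None,fx=s,fy=s,interpolation=cv2.INTER_CUBIC)); return im
E
python3 - <<'E'
from h import *
s=crop('scene',150,180,450,300,2.6,'pics/s1.png'); t=crop('top',160,180,500,290,2.3,'pics/t1.png')
for n in('jar_centre','tin_centre','bottle_centre','jar_box','box_lid','counter_shelf'):
  for c in('scene','top'):
    for d in ctrl.silhouettes(n,c)[:3]:
        m=d['mask']; ys,xs=np.nonzero(m); print(n,c,round(d['score'],2),d['bbox'],round(xs.mean(),1),round(ys.mean(),1),m.sum())
E
```

```text
jar_centre scene 0.9 [219.1, 245.1, 239.9, 279.0] 229.5 261.5 483
jar_centre scene 0.87 [314.9, 237.2, 331.5, 274.7] 323.6 256.9 527
jar_centre scene 0.47 [387.5, 90.7, 514.7, 275.0] 457.0 159.8 10296
jar_centre top 0.88 [400.1, 244.9, 426.7, 267.3] 411.3 257.8 347
jar_centre top 0.82 [305.8, 218.9, 320.8, 240.0] 313.4 229.7 316
jar_centre top 0.23 [351.2, 243.4, 368.7, 271.4] 357.1 256.7 521
tin_centre scene 0.89 [267.0, 234.5, 288.3, 268.2] 278.1 251.6 640
tin_centre top 0.94 [345.4, 241.0, 369.4, 272.2] 357.0 256.5 537
bottle_centre scene 0.93 [161.6, 259.0, 191.4, 295.5] 174.5 277.5 735
bottle_centre top 0.6 [452.5, 249.6, 488.1, 271.8] 469.8 259.1 574
jar_box scene 0.6 [345.5, 188.4, 446.4, 274.7] 390.6 230.0 5530
jar_box top 0.63 [176.4, 193.1, 282.4, 267.2] 239.1 229.9 4836
box_lid scene 0.56 [363.3, 188.5, 446.7, 246.7] 401.7 215.7 2479
box_lid top 0.94 [180.7, 204.8, 260.1, 254.3] 229.1 228.4 2549
counter_shelf scene 0.67 [387.5, 90.1, 516.1, 275.9] 457.2 160.8 10483
counter_shelf top 0.81 [85.1, 147.0, 232.4, 275.9] 146.8 213.0 12559
```

View pics/s1.png

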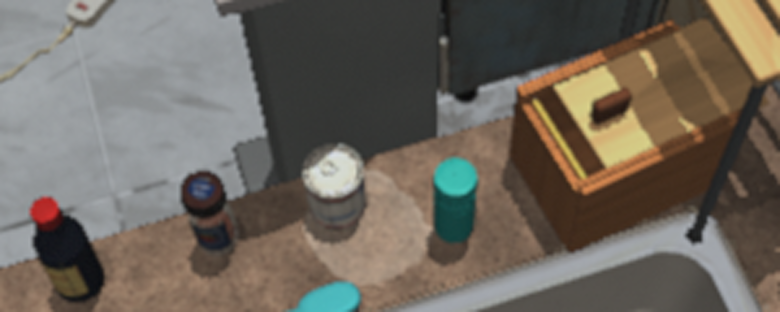

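View pics/t1.png

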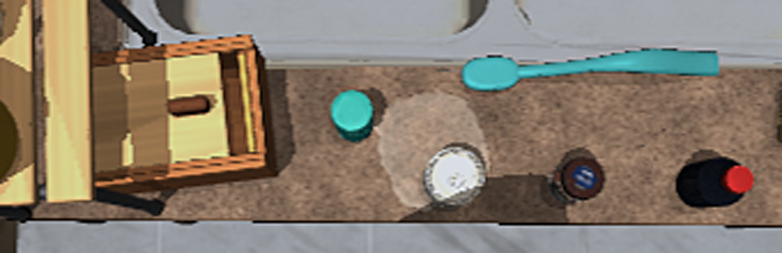

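The crops confirm it: the dark-capped jar with the blue label is at scene (229,260). The turquoise one, at (325,257), stays alone. The lid is already partly open. Next is a finer look at the box.

```bash
python3 - <<'E'
from h import *
s=cv2.imread('pics/scene0.png')[:,:,::-1];t=cv2.imread('pics/top0.png')[:,:,::-1]
crop('scene',340,180,450,280,7,'pics/s2.png',s); crop('top',190,185,290,270,7.5,'pics/t2.png',t)
E
```

```text
(no output)
```

View pics/s2.png

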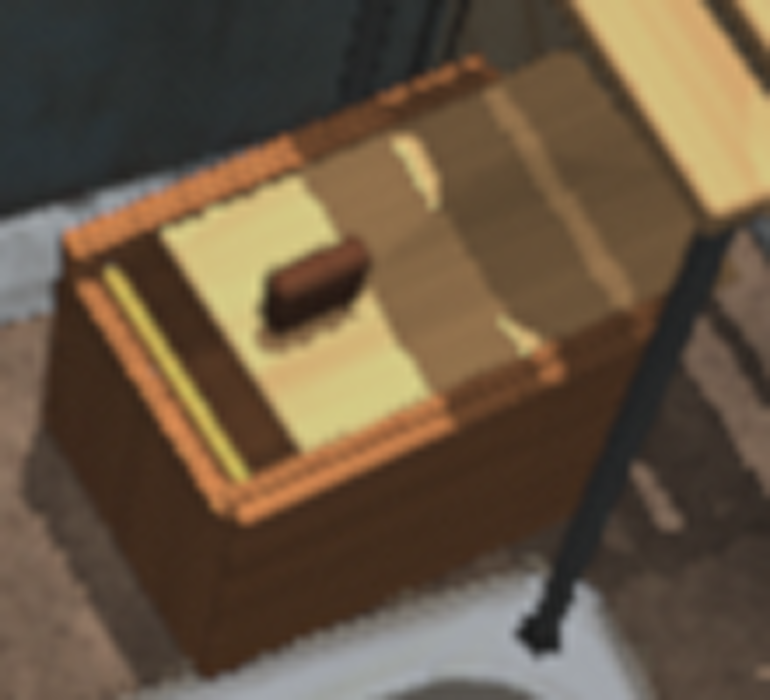

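View pics/t2.png

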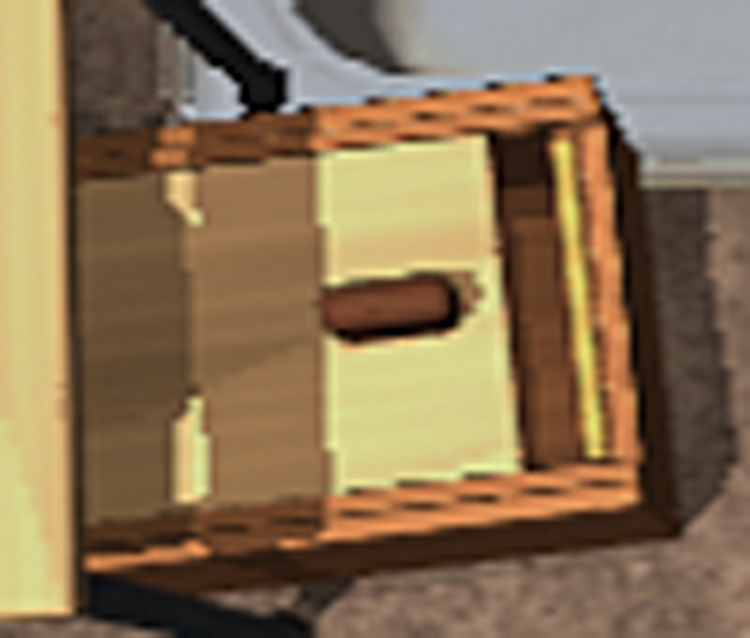

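```bash
python3 - <<'E'
from h import *
from scipy.optimize import least_squares
T=lambda u,v:((u+.5)/7.5-.5+190,(v+.5)/7.5-.5+185)
S=lambda u,v:((u+.5)/7-.5+340,(v+.5)/7-.5+180)
obs=[('top',T(597,75),(-.086,-.0635,.135)),('top',T(640,502),(-.086,.0635,.135)),('top',T(682,535),(-.086,.0635,0)),
('scene',S(240,522),(-.086,-.0635,.135)),('scene',S(63,238),(-.086,.0635,.135)),('scene',S(205,675),(-.086,-.0635,0))]
# lid front edge pts: top: (487,135),(520,470); scene (160,235),(300,450) at z .128, y = -/+.05
lid=[('top',T(487,135),(-.086,-.050,.128)),('top',T(520,470),(-.086,.050,.128)),('scene',S(300,450),(-.086,-.05,.128)),('scene',S(160,235),(-.086,.05,.128))]
def W(p,b):
    c,s=np.cos(p[2]),np.sin(p[2]); return np.array([p[0]+c*b[0]-s*b[1],p[1]+s*b[0]+c*b[1],b[2]])
def f(p):
    r=[]
    for n,uv,b in obs: r+=list(proj(n,W(p,b))-uv)
    for n,uv,b in lid: r+=list(proj(n,W(p,(b[0]+p[3],b[1],b[2])))-uv)
    return r
s=least_squares(f,[.4,.15,1.5,.03],loss='soft_l1'); p=s.x
print(p,np.degrees(p[2])); print(np.round(np.array(f(p)).reshape(-1,2),1).tolist())
np.save('box.npy',p)
print('lidgrip',W(p,(-.086+p[3]+.03,0,.143)),'cell',W(p,(-.037,0,.011)))
print('proj grip top',proj('top',W(p,(-.086+p[3]+.03,0,.158))),'seen ~',T(395,305))
# jar, tin etc. by masks
for nm,D,H in(('jar_centre',.04,.105),('tin_centre',.057,.072),('bottle_centre',.048,.146)):
    import itertools
    a=ctrl.silhouettes(nm,'scene');b=ctrl.silhouettes(nm,'top')
    for i,j in itertools.product(a[:2],b[:2]):
        ba,bb=i['bbox'],j['bbox']
        def g(q):
            r=[]
            for n,bx in(('scene',ba),('top',bb)):
                P=np.array([proj(n,(q[0]+D/2*np.cos(t),q[1]+D/2*np.sin(t),z)) for t in np.linspace(0,6.28,24) for z in((0,H) if nm!='bottle_centre' else (0,H))])
                r+=[P[:,0].min()-bx[0],P[:,1].min()-bx[1],P[:,0].max()-bx[2],P[:,1].max()-bx[3]]
            return r
        s=least_squares(g,[.4,-.1],loss='soft_l1'); print(nm,s.x,s.cost,np.round(g(s.x),1))
E
```

```text
[0.48597914 0.16716004 1.6929039  0.0329674 ] 96.99624886287377
[[-0.6, -0.9], [-0.2, 0.2], [0.3, 0.5], [0.3, -0.5], [-0.6, -1.9], [-0.6, 2.3], [0.1, -0.5], [0.3, 0.3], [0.8, 1.1], [-0.0, -0.7]]
lidgrip [0.48878461 0.14429894 0.143     ] cell [0.4904859  0.13043553 0.011     ]
proj grip top [240.65705685 224.33767515] seen ~ (242.23333333333335, 225.23333333333335)Traceback (most recent call last):
  File "<stdin>", line 33, in <module>
    return func(*args, **kwargs)
    result = trf(vector_fun.fun, vector_fun.jac, x0, f0, J0, lb, ub, ftol, xtol,
                 gtol, max_nfev, x_scale, loss_function, tr_solver,
                 tr_options.copy(), verbose, callback=callback_wrapped)
    return trf_no_bounds(
        fun, jac, x0, f0, J0, ftol, xtol, gtol, max_nfev, x_scale,
        loss_function, tr_solver, tr_options, verbose, callback=callback)
    J = jac(x)
    self._update_jac()
    ~~~~~~~~~~~~~~~~^^
    self.J = self.jac_wrapped(xp_copy(self.x), f0=self.f)
             ~~~~~~~~~~~~~~~~^^^^^^^^^^^^^^^^^^^^^^^^^^^^
    J, dct = approx_derivative(
             ~~~~~~~~~~~~~~~~
[... 430 characters left out ...]
 df = [f_eval - f0 for f_eval in f_evals]
                                    ^^^^^^^
    f = np.atleast_1d(self.fun(x, *self.args, **self.kwargs))
                      ~~~~~~~~^^^^^^^^^^^^^^^^^^^^^^^^^^^^^^
    return np.atleast_1d(self.fun(x))
                         ~~~~~~~~^^^
    return self.f(x, *self.args, **self.kwargs)
           ~~~~~~^^^^^^^^^^^^^^^^^^^^^^^^^^^^^^
  File "<stdin>", line 30, in g
  File "h.py", line 12, in proj
    i,M,o=cam(n); c=M.T@(np.array(p)-o); return np.array([i['fx']*c[0]/c[2]+i['cx'],i['fy']*c[1]/c[2]+i['cy']])
          ~~~^^^
  File "h.py", line 5, in cam
    i=ctrl.camera_info(n); q=i['rotation']
ValueError: time passes only in moves, steps and waits
```

```bash
python3 - <<'E'
from bench import ctrl
import pickle
pickle.dump({n:ctrl.camera_info(n) for n in('scene','top')},open('cam.pkl','wb'))
E
sed -i "s/^def cam(n):/import pickle\nCI=pickle.load(open('cam.pkl','rb'))\ndef cam(n):/; s/i=ctrl.camera_info(n)/i=CI[n]/" h.py
cat > fit.py <<'E'
from h import *
from scipy.optimize import least_squares
def cyl(bbs,D,H,x0=(.4,-.1)):
    def g(q):
        r=[]
        for n,bx in bbs:
            P=np.array([proj(n,(q[0]+D/2*np.cos(t),q[1]+D/2*np.sin(t),z)) for t in np.linspace(0,6.28,24) for z in(0,H)])
            r+=[P[:,0].min()-bx[0],P[:,1].min()-bx[1],P[:,0].max()-bx[2],P[:,1].max()-bx[3]]
        return r
    s=least_squares(g,x0,loss='soft_l1'); return s.x,s.cost,np.round(g(s.x),1)
E
python3 - <<'E'
from fit import *
print('jar',cyl([('scene',[219.1, 245.1, 239.9, 279.0]),('top',[400.1, 244.9, 426.7, 267.3])],.04,.105))
print('tq',cyl([('scene',[314.9, 237.2, 331.5, 274.7]),('top',[305.8, 218.9, 320.8, 240.0])],.04,.105))
print('tin',cyl([('scene',[267.0, 234.5, 288.3, 268.2]),('top',[345.4, 241.0, 369.4, 272.2])],.057,.072))
print('bottle',cyl([('scene',[161.6, 259.0, 191.4, 295.5]),('top',[452.5, 249.6, 488.1, 271.8])],.048,.146))
s=cv2.imread('pics/scene0.png')[:,:,::-1];t=cv2.imread('pics/top0.png')[:,:,::-1]
crop('scene',205,230,255,290,10,'pics/s3.png',s); crop('top',390,235,440,275,12,'pics/t3.png',t)
E
```

```text
jar (array([ 0.43021261, -0.23268111]), np.float64(3.3742314767107215), array([-2.4,  0.6, -0. ,  0.5, -0.3,  1.4, -1.4, -0.3]))
tq (array([ 0.49061573, -0.00859758]), np.float64(5.191433630854398), array([ 0.1,  2.7,  0.2, -1. , -0.9, -0.5,  2.6,  1.3]))
tin (array([ 0.43049563, -0.10748752]), np.float64(5.9185135787314245), array([-1.4,  0.3,  1.7, -0.2, -1.3,  2.4,  1. , -2.3]))
bottle (array([ 0.42505498, -0.35779036]), np.float64(21.358639529590086), array([-5.4, -9.5,  1.1, -1.3, -2.1, -4.2,  3.3, -0.6]))
```

View pics/s3.png

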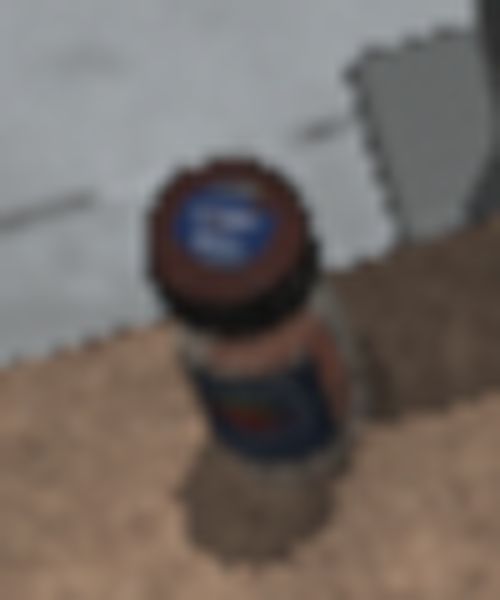

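View pics/t3.png

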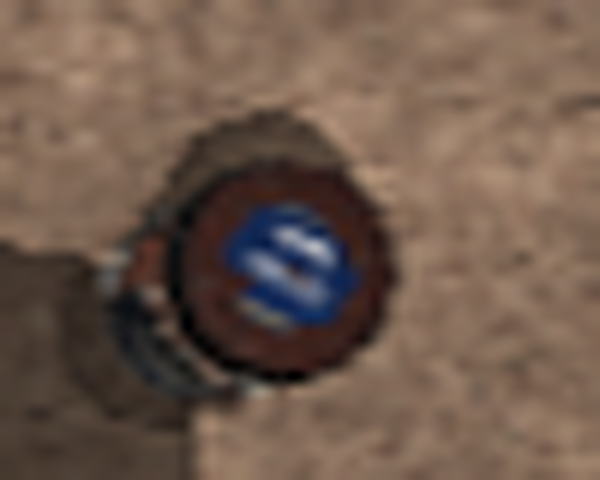

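```bash
cat >> h.py <<'E'
def W(p,b):
    c,s=np.cos(p[2]),np.sin(p[2]); return np.array([p[0]+c*b[0]-s*b[1],p[1]+s*b[0]+c*b[1],b[2]])
def overlay(n,im,p,lid,x0,y0,x1,y1,s,fn):
    c=cv2.resize(im[y0:y1,x0:x1,::-1],None,fx=s,fy=s,interpolation=cv2.INTER_CUBIC)
    def L(a,b,col):
        f=lambda q:tuple(int(round(v)) for v in (proj(n,W(p,q))-[x0,y0]+.5)*s-.5)
        cv2.line(c,f(a),f(b),col,1)
    for z in(0,.135):
        k=[(-.086,-.0635,z),(-.086,.0635,z),(.086,.0635,z),(.086,-.0635,z)]
        for i in range(4): L(k[i],k[(i+1)%4],(255,0,0))
    for y in(-.0635,.0635): L((-.086,y,0),(-.086,y,.135),(255,0,0))
    L((-.086+lid,-.05,.128),(-.086+lid,.05,.128),(0,0,255))
    g=-.056+lid
    for z in(.128,.158):
        k=[(g-.019,-.007,z),(g-.019,.007,z),(g+.019,.007,z),(g+.019,-.007,z)]
        for i in range(4): L(k[i],k[(i+1)%4],(0,255,0))
    cv2.imwrite(fn,c)
E
python3 - <<'E'
from h import *
p=np.load('box.npy')
s=cv2.imread('pics/scene0.png')[:,:,::-1];t=cv2.imread('pics/top0.png')[:,:,::-1]
overlay('scene',s,p,p[3],340,180,450,280,7,'pics/s4.png'); overlay('top',t,p,p[3],190,185,290,270,7.5,'pics/t4.png')
print('jar cap', tri((227.6,252.9),(413.7,257.0)), atz('top',(413.7,257),.105),atz('scene',(227.6,252.9),.105))
for z in(.284,.3): print('shelf edge',z,atz('top',(199.6,186),z),atz('top',(199.6,266),z))
M=R.from_quat([-.09224399,.70159019,-.70052641,.09233098]).as_matrix(); print(M)
crop('scene',390,80,530,280,3,'pics/sh.png',s)
E
```

```text
jar cap (array([ 0.42732181, -0.22795471,  0.09823132]), np.float64(0.0011297612360390927)) [ 0.42669336 -0.22729431  0.105     ] [ 0.43131981 -0.22723018  0.105     ]
shelf edge 0.284 [0.54230268 0.19924757 0.284     ] [0.39378989 0.19410701 0.284     ]
shelf edge 0.3 [0.53872117 0.19482425 0.3       ] [0.39295946 0.18977892 0.3       ]
[[-9.65932073e-01 -7.43770379e-05  2.58795719e-01]
 [-2.58795534e-01  1.50759976e-03 -9.65930949e-01]
 [-3.18317282e-04 -9.99998861e-01 -1.47548741e-03]]
```

View pics/s4.png

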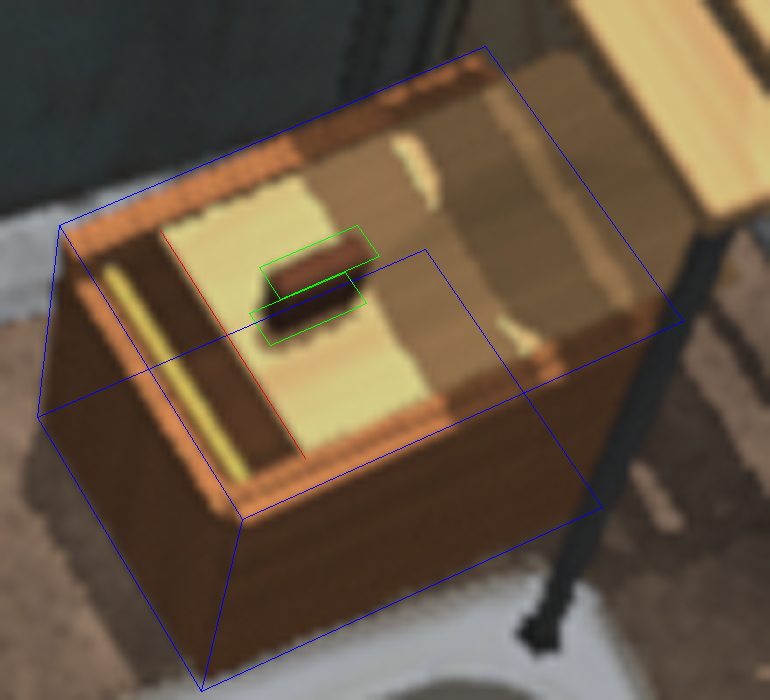

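View pics/t4.png

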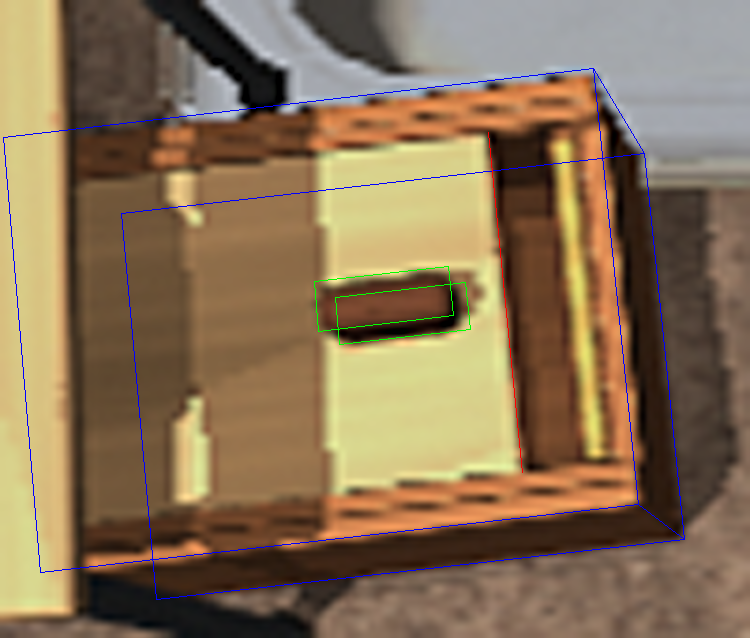

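View pics/sh.png

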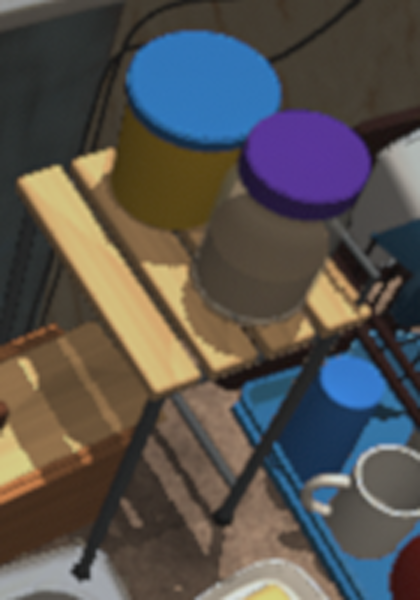

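The box pose agrees within about 2 mm between the two cameras. The wireframe sits within 1 px of the box edges, and the fin is at top (240.6,225). First I'll swing over, high up and turning the jaws along box y.

```bash
python3 -m pendant '[0.042,0.042,0.012,0,0,10,0.0854, 0.042,0.042,0.012,0,0,10,0.0854, 0.042,0.042,0.012,0,0,10,0.0854, 0.042,0.042,0.012,0,0,10,0.0854, 0.042,0.042,0.012,0,0,10,0.0854, 0.042,0.042,0.012,0,0,10,0.06]'
```

```text
time_s: 1.65
eef_pos: [0.402, -0.3019, 0.304]
eef_rot: [-0.432, 0.432, -0.559, 0.56]
wrist_force: [0.8, -1.0, 0.2]
opening: 0.818
```

```bash
python3 -m pendant '[0.013,0.057,-0.008,0,0,7.5,0.045, 0.013,0.057,-0.008,0,0,7.5,0.045, 0.013,0.057,-0.008,0,0,7,0.045, 0.013,0.057,-0.008,9.9,1.2,0,0.045, 0.013,0.057,-0.008,9.9,1.2,0,0.045, 0.013,0.057,-0.008,9.9,1.2,0,0.045, 0.013,0.057,-0.008,9.9,1.2,0,0.045, 0,0,0,0,0,0,0.045]'
cat > st.py <<'E'
from h import *
o=ctrl.get_obs(); q=o['eef_rot']; M=R.from_quat([q[1],q[2],q[3],q[0]]).as_matrix()
print('pos',o['eef_pos'].round(4),'y',M[:,1].round(3),'z',M[:,2].round(3),'tilt',np.degrees(np.arccos(-M[2,1])).round(1),'q',o['q'].round(2),'F',o['wrist_force'].round(1),'op',round(o['opening']*.0854,4),'t',o['time_s'])
E
python3 st.py
```

```text
time_s: 2.65
eef_pos: [0.4907, 0.0973, 0.245]
eef_rot: [0.657, -0.338, 0.623, -0.258]
wrist_force: [0.4, -0.6, -0.7]
opening: 0.527
pos [0.4907 0.0973 0.245 ] y [-0.082  0.639 -0.765] z [ 0.992  0.123 -0.004] tilt 40.1 q [-0.43  0.14  1.78  0.58  1.63 -0.64] F [ 0.4 -0.6 -0.7] op 0.045 t 2.65
```

```bash
python3 -m pendant '[0.003,0.004,-0.043,0,0,0,0.045, 0,0,0,0,0,0,0.045]'; python3 - <<'E'
from h import *
crop('scene',330,130,470,280,4,'pics/s5.png'); crop('top',180,170,300,280,5,'pics/t5.png')
E
```

```text
time_s: 2.9
eef_pos: [0.4933, 0.0996, 0.2027]
eef_rot: [0.657, -0.338, 0.622, -0.259]
wrist_force: [0.0, -0.7, 0.5]
opening: 0.525
```

View pics/s5.png

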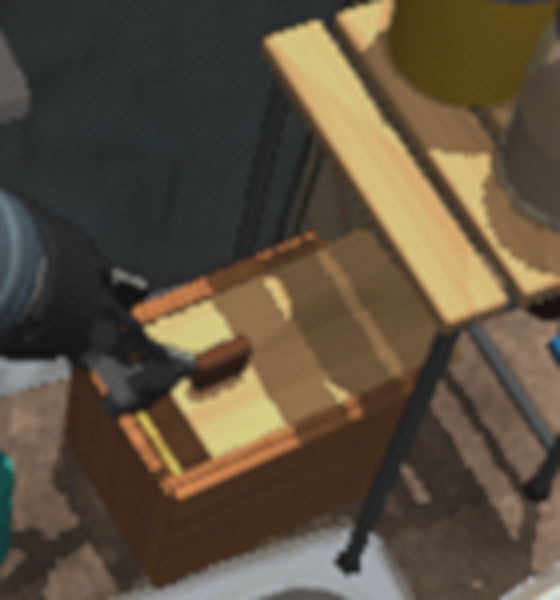

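View pics/t5.png

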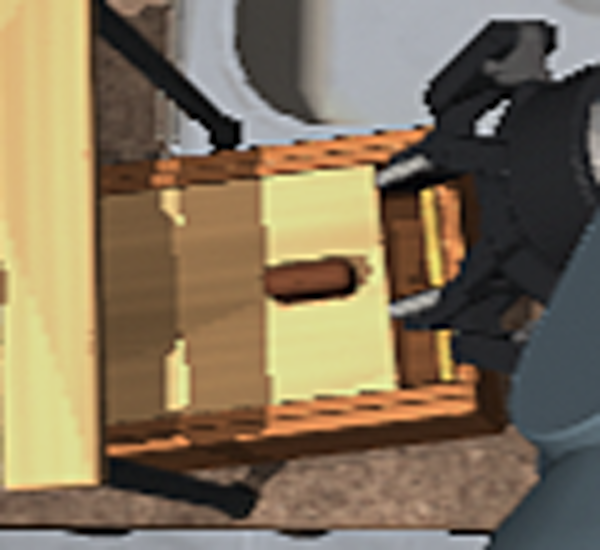

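```bash
python3 - <<'E'
from h import *
p=np.array([.4933,.0996,.2027]);u=np.array([-.082,.639,-.765])
for k in(0,-.0187): print(proj('top',p+k*u),(proj('top',p+k*u)-[180,170])*5,proj('scene',p+k*u),(proj('scene',p+k*u)-[330,130])*4)
print((proj('top',(.4885,.1443,.158))-[180,170])*5)
E
```

```text
[258.82406497 219.11720756] [394.12032486 245.5860378 ] [370.15382227 213.46973622] [160.61528909 333.87894488]
[263.81924747 217.28990314] [419.09623736 236.44951568] [366.0650893  212.02476393] [144.26035718 328.09905573]
[303.26538241 272.3580423 ]
```

```bash
python3 -m pendant '[-0.003,0.021,-0.025,0,0,0,0.045, -0.003,0.021,-0.025,0,0,0,0.045, -0.002,0.011,-0.011,0,0,0,0.045, 0,0,0,0,0,0,0.045]'; python3 - <<'E'
from h import *
crop('scene',350,170,450,270,6,'pics/s6.png'); crop('top',200,190,280,260,8,'pics/t6.png')
E
```

```text
time_s: 3.5
eef_pos: [0.4869, 0.1528, 0.144]
eef_rot: [0.658, -0.338, 0.621, -0.26]
wrist_force: [0.5, 0.0, 0.0]
opening: 0.527
```

View pics/s6.png

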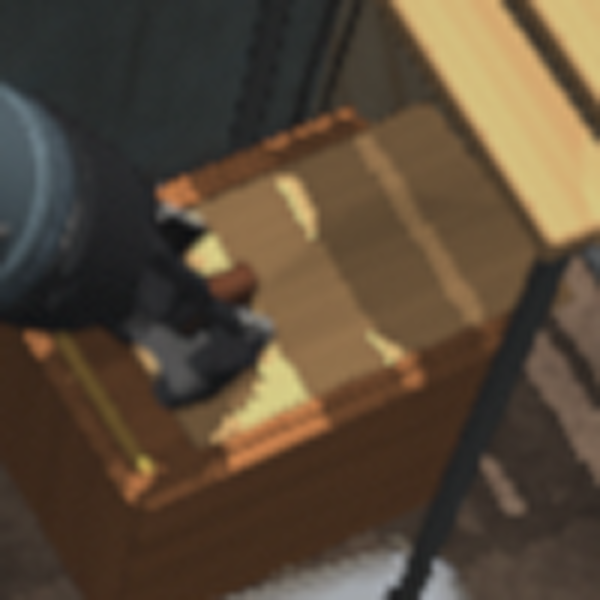

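View pics/t6.png

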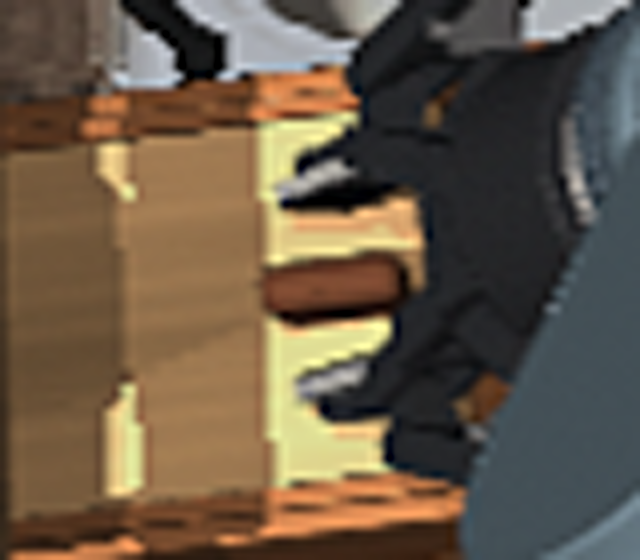

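The fingers straddle the fin: inner edges at crop v≈203 and 363, fin centre at 286, so it is centred to about 1 mm. Closing now.

```bash
python3 -m pendant '[0,0,-0.003,0,0,0,0.045, 0,0,0,0,0,0,0, 0,0,0,0,0,0,0, 0,0,0,0,0,0,0, 0,0,0,0,0,0,0]'; python3 st.py
```

```text
time_s: 4.22
eef_pos: [0.4886, 0.152, 0.1407]
eef_rot: [0.659, -0.337, 0.62, -0.261]
wrist_force: [5.6, 0.3, -0.5]
opening: 0.152
pos [0.4886 0.152  0.1407] y [-0.074  0.636 -0.768] z [0.993 0.12  0.004] tilt 39.8 q [-0.33  0.27  1.88  0.63  1.39 -0.7 ] F [ 5.6  0.3 -0.5] op 0.0129 t 4.225
```

```bash
python3 -m pendant '[-0.0018,0.0145,0,0,0,0,0, -0.0018,0.0145,0,0,0,0,0, -0.0018,0.0145,0,0,0,0,0, -0.0018,0.0145,0,0,0,0,0, -0.0018,0.0145,0,0,0,0,0, 0,0,0,0,0,0,0]'; python3 st.py;python3 - <<'E'
from h import *
crop('scene',350,170,450,270,6,'pics/s7.png'); crop('top',190,180,290,270,6,'pics/t7.png')
E
```

```text
time_s: 4.97
eef_pos: [0.4791, 0.2259, 0.1407]
eef_rot: [0.659, -0.337, 0.62, -0.261]
wrist_force: [6.8, 2.1, -3.0]
opening: 0.148
pos [0.4791 0.2259 0.1407] y [-0.074  0.637 -0.768] z [0.993 0.121 0.004] tilt 39.9 q [-0.19  0.24  1.91  0.68  1.31 -0.61] F [ 6.8  2.1 -3. ] op 0.0126 t 4.975
```

View pics/s7.png

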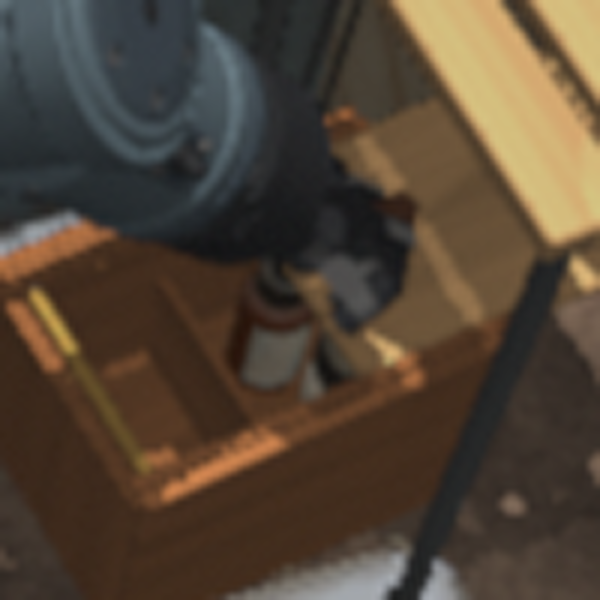

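View pics/t7.png

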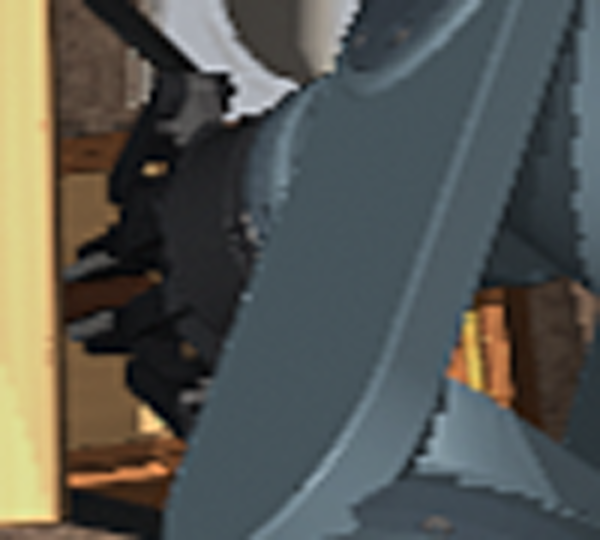

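The lid has moved back about 74 mm, and the empty front compartment and divider show at scene crop (170,380). Releasing the fin and backing off along the tool axis.

```bash
python3 -m pendant '[0,0,0,0,0,0,0.045, 0,0,0,0,0,0,0.045, 0,0,0,0,0,0,0.045, 0.002,-0.019,0.023,0,0,0,0.045, 0.003,-0.03,0.037,0,0,0,0.045, 0.003,-0.03,0.037,0,0,0,0.06, -0.01,-0.05,0.02,-9.9,-1.2,0,0.085, -0.01,-0.05,0.02,-9.9,-1.2,0,0.085, -0.01,-0.055,0,-9.9,-1.2,0,0.085, -0.01,-0.058,-0.01,-9.9,-1.2,0,0.085, -0.01,-0.055,-0.01,0,0,0,0.085, 0,0,0,0,0,0,0.085]'; python3 st.py;python3 - <<'E'
from h import *
crop('scene',200,170,450,290,3,'pics/s8.png'); crop('top',180,170,440,290,3,'pics/t8.png')
E
```

```text
time_s: 6.58
eef_pos: [0.4347, -0.1242, 0.2566]
eef_rot: [-0.528, 0.529, -0.47, 0.469]
wrist_force: [-0.5, 0.8, -0.8]
opening: 0.995
pos [ 0.4347 -0.1242  0.2566] y [-0.001  0.    -1.   ] z [ 0.993  0.117 -0.001] tilt 0.1 q [-0.54 -0.13  1.87 -0.    1.4  -0.66] F [-0.5  0.8 -0.8] op 0.085 t 6.575
```

View pics/s8.png

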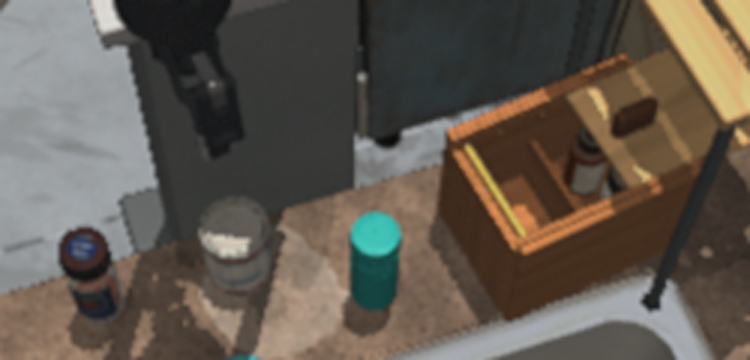

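View pics/t8.png

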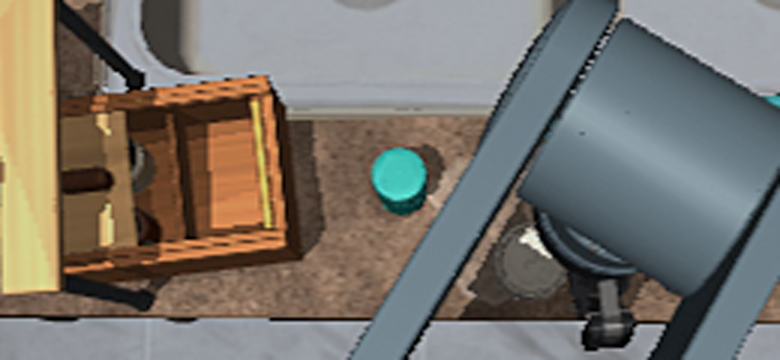

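The lid stays back and the cell is empty, with the lid edge at top crop (130,180). Everything else is undisturbed. Now over to the jar.

```bash
python3 -m pendant '[-0.002,-0.035,-0.02,0,0,0,0.085, -0.002,-0.035,-0.04,0,0,0,0.085, -0.002,-0.033,-0.042,0,0,0,0.085, 0,0,0,0,0,0,0.085]'; python3 st.py;python3 - <<'E'
from h import *
crop('scene',180,190,330,300,4,'pics/s9.png')
E
```

```text
time_s: 7.18
eef_pos: [0.4283, -0.2239, 0.1521]
eef_rot: [0.529, -0.529, 0.471, -0.466]
wrist_force: [-0.0, 0.7, 0.6]
opening: 0.996
pos [ 0.4283 -0.2239  0.1521] y [-0.005  0.005 -1.   ] z [ 0.993  0.121 -0.004] tilt 0.4 q [-0.73  0.07  1.9   0.    1.18 -0.85] F [-0.   0.7  0.6] op 0.0851 t 7.175
```

View pics/s9.png

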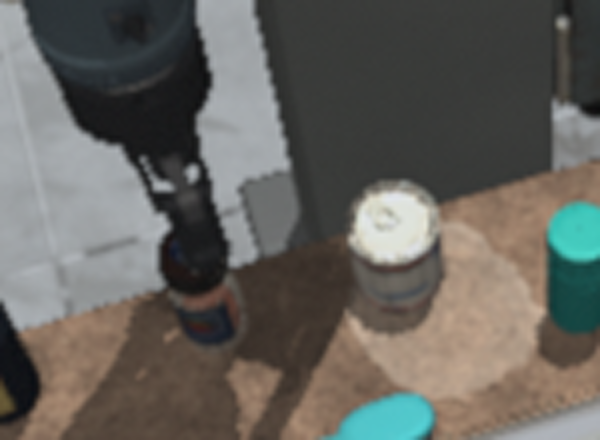

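```bash
python3 -m pendant '[0,-0.002,-0.025,0,0,0,0.085, 0,-0.001,-0.03,0,0,0,0.085, 0,0,-0.027,0,0,0,0.085, 0,0,0,0,0,0,0.085]'; python3 st.py;python3 - <<'E'
from h import *
crop('scene',180,190,330,300,4,'pics/s10.png');crop('top',340,200,490,310,4,'pics/t10.png')
E
```

```text
time_s: 7.72
eef_pos: [0.4299, -0.2261, 0.0732]
eef_rot: [0.53, -0.53, 0.469, -0.467]
wrist_force: [-0.4, 0.1, -0.5]
opening: 0.996
pos [ 0.4299 -0.2261  0.0732] y [-0.001  0.002 -1.   ] z [ 0.992  0.124 -0.001] tilt 0.1 q [-0.73  0.2   1.95  0.    1.   -0.85] F [-0.4  0.1 -0.5] op 0.085 t 7.725
```

View pics/s10.png

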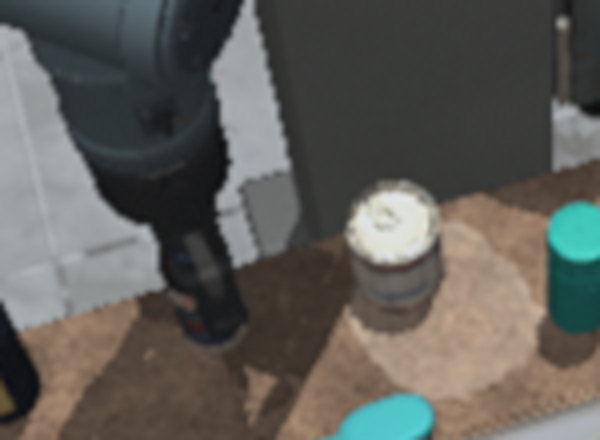

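View pics/t10.png

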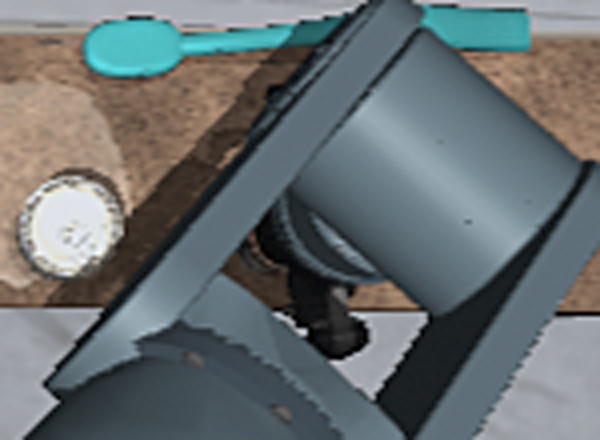

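The jar stands between the fingers (scene crop (200,290)). Closing now.

```bash
python3 -m pendant '[0,-0.001,0,0,0,0,0.05, 0,0,0,0,0,0,0.03, 0,0,0,0,0,0,0.02, 0,0,0,0,0,0,0.02, 0,0,0,0,0,0,0.02]'; python3 st.py
```

```text
time_s: 8.45
eef_pos: [0.4302, -0.2295, 0.0744]
eef_rot: [-0.529, 0.53, -0.468, 0.469]
wrist_force: [-2.2, -0.7, 5.9]
opening: 0.462
pos [ 0.4302 -0.2295  0.0744] y [ 0.001 -0.001 -1.   ] z [0.993 0.122 0.001] tilt 0.1 q [-0.73  0.2   1.94 -0.    1.   -0.86] F [-2.2 -0.7  5.9] op 0.0394 t 8.45
```

```bash
python3 -m pendant '[0,0,0.02,0,0,0,0.02, 0,0,0.045,0,0,0,0.02, 0,0,0.05,0,0,0,0.02, 0,0,0.05,0,0,0,0.02, 0.006,0.035,0,0,0,0,0.02, 0.01,0.055,0,0,0,0,0.02, 0.01,0.06,0,0,0,0,0.02, 0.01,0.06,0,0,0,0,0.02, 0.01,0.06,0,0,0,0,0.02, 0.01,0.055,0,0,0,0,0.02, 0.005,0.025,0,0,0,0,0.02, 0,0,0,0,0,0,0.02]'; python3 st.py;python3 - <<'E'
from h import *
crop('scene',300,120,450,280,4,'pics/s11.png');crop('top',180,160,330,280,5,'pics/t11.png')
E
```

```text
time_s: 9.95
eef_pos: [0.4905, 0.1227, 0.2381]
eef_rot: [-0.53, 0.53, -0.468, 0.467]
wrist_force: [0.8, -0.2, -2.0]
opening: 0.461
pos [0.4905 0.1227 0.2381] y [-0.001  0.    -1.   ] z [ 0.992  0.125 -0.001] tilt 0.0 q [ 0.01  0.02  1.77  0.    1.35 -0.12] F [ 0.8 -0.2 -2. ] op 0.0394 t 9.95
```

View pics/s11.png

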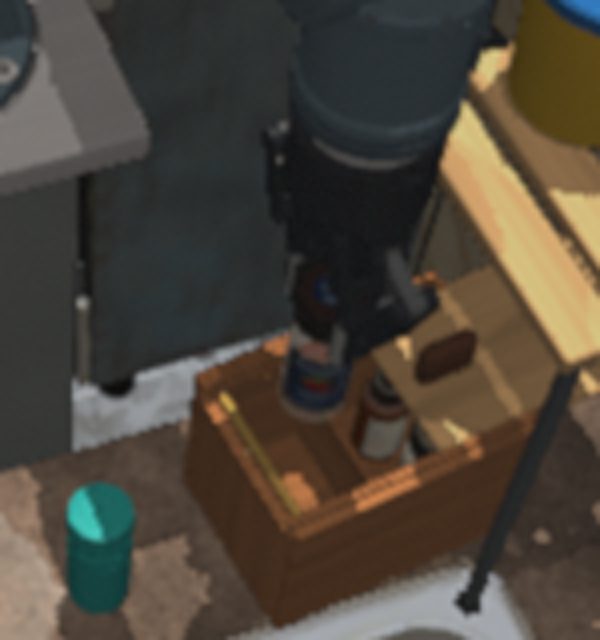

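View pics/t11.png

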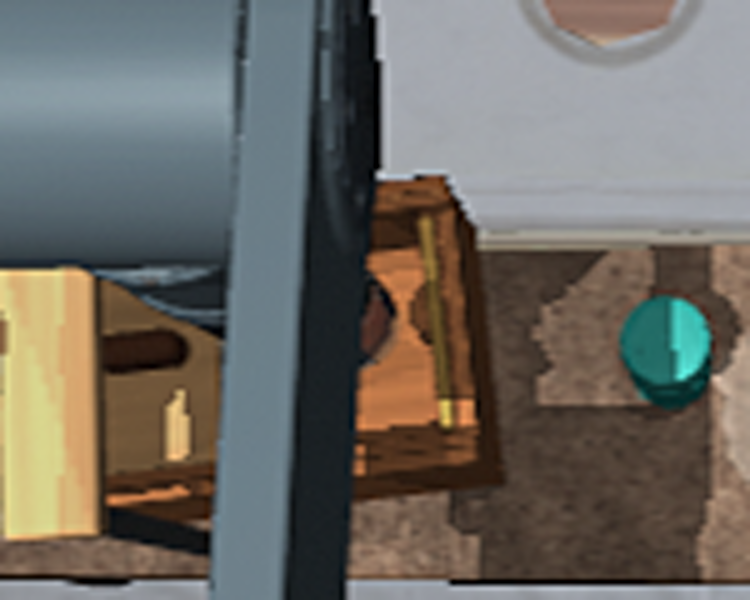

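```bash
python3 - <<'E'
from h import *
s=crop('scene',280,0,560,280,2.1,'pics/s12.png');crop('top',60,80,360,300,2.6,'pics/t12.png')
E
```

```text
(no output)
```

View pics/s12.png

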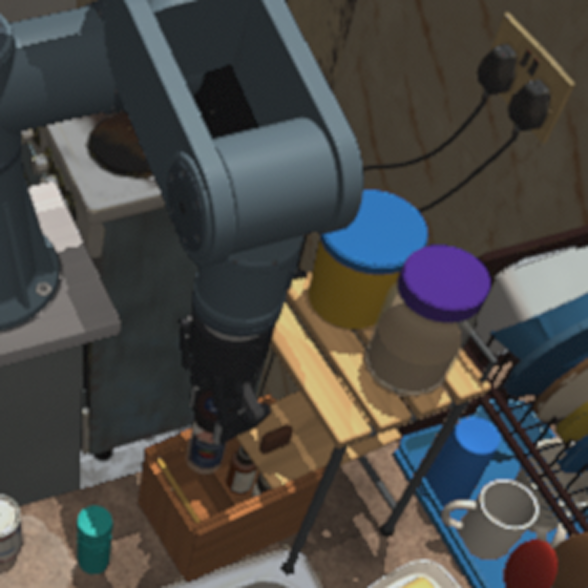

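View pics/t12.png

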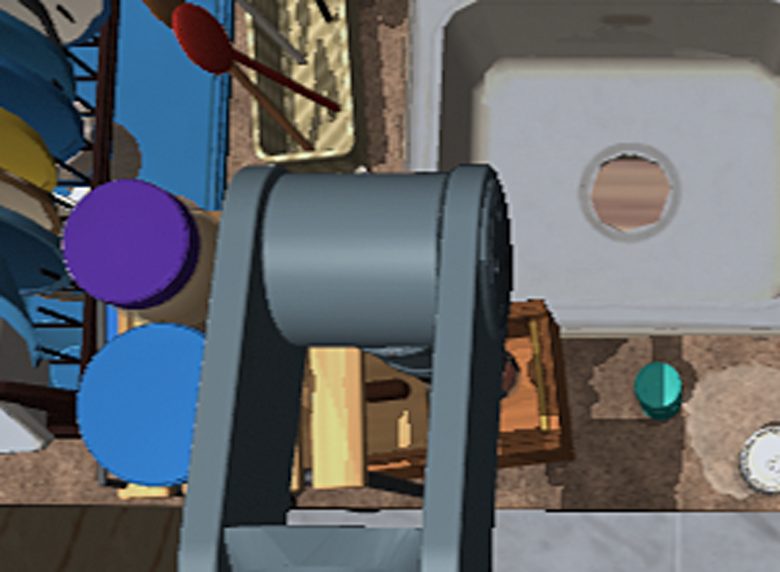

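```bash
cat > kin.py <<'E'
from h import *
from scipy.optimize import least_squares
D=[([-1.51533,.18147,1.60786,0,1.35377,-.206],[.1488,-.5549,.2305]),
([-.43,.14,1.78,.58,1.63,-.64],[.4907,.0973,.245]),
([-.33,.27,1.88,.63,1.39,-.7],[.4886,.152,.1407]),
([-.19,.24,1.91,.68,1.31,-.61],[.4791,.2259,.1407]),
([-.54,-.13,1.87,0,1.4,-.66],[.4347,-.1242,.2566]),
([-.73,.07,1.9,0,1.18,-.85],[.4283,-.2239,.1521]),
([-.73,.2,1.95,0,1,-.85],[.4299,-.2261,.0732]),
([.01,.02,1.77,0,1.35,-.12],[.4905,.1227,.2381])]
def Ry(a): return R.from_euler('y',a).as_matrix()
def Rz(a): return R.from_euler('z',a).as_matrix()
def fk(q,k,pts=False):
    e,c,h,a2,b,a3,L=k
    M=Rz(q[0]); p=M@[e,0,h]; M=M@Ry(q[1]); el=p+M@[0,c,a2]; M=M@Ry(q[2]); w=el+M@[b,0,a3]; M=M@Rz(q[3])@Ry(q[4]); t=w+M@[0,0,L]
    return (el,w,t,M) if pts else t
E
python3 - <<'E'
from kin import *
s=least_squares(lambda k:np.concatenate([fk(q,k)-p for q,p in D]),[0,.118,.3,.45,0,.4,.3])
print(s.x.round(3),np.abs(s.fun).max().round(4),s.fun.reshape(-1,3).round(3).tolist())
np.save('kin.npy',s.x)
for q,p in D[1:4]: print(fk(q,s.x,True)[3][:,2].round(3))
el,w,t,M=fk(ctrl.get_obs()['q'],s.x,True); print('elbow',el.round(3),'wrist',w.round(3),t.round(3), proj('top',w),proj('scene',w))
E
```

```text
[0.006 0.118 0.306 0.437 0.08  0.506 0.319] 0.0022 [[0.0, 0.001, -0.001], [0.001, -0.001, 0.002], [-0.001, 0.001, -0.001], [-0.0, -0.001, 0.001], [-0.0, 0.001, 0.0], [0.0, -0.001, 0.001], [-0.001, 0.0, -0.001], [0.001, 0.0, -0.002]]
[-0.082  0.64  -0.764]
[-0.081  0.64  -0.764]
[-0.077  0.634 -0.77 ]
elbow [0.013 0.118 0.743] wrist [0.49  0.12  0.556] [0.49  0.12  0.237] [202.66886525 179.19392272] [404.22377355  88.98496467]
```

The fitted kinematics put the wrist at z 0.40 when lowered, with the fork's left prong at y≈0.175. That clears the shelf edge at about 0.19. The jar hangs upright over the cell (scene crop (315,380)), so I'm lowering it.

```bash
python3 -m pendant '[-0.0005,0.004,-0.01,0,0,0,0.02, 0,0,-0.03,0,0,0,0.02, 0,0,-0.035,0,0,0,0.02, 0,0,-0.035,0,0,0,0.02, 0,0,-0.025,0,0,0,0.02, 0,0,-0.008,0,0,0,0.02, 0,0,0,0,0,0,0.02]'; python3 st.py;python3 - <<'E'
from h import *
crop('scene',330,150,450,280,5,'pics/s13.png')
E
```

```text
time_s: 11.02
eef_pos: [0.4901, 0.1248, 0.0951]
eef_rot: [-0.529, 0.53, -0.469, 0.468]
wrist_force: [0.0, 0.5, -0.6]
opening: 0.457
pos [0.4901 0.1248 0.0951] y [-0.001  0.    -1.   ] z [ 0.993  0.121 -0.001] tilt 0.0 q [ 0.01  0.2   1.89  0.    1.05 -0.11] F [ 0.   0.5 -0.6] op 0.039 t 11.025
```

View pics/s13.png

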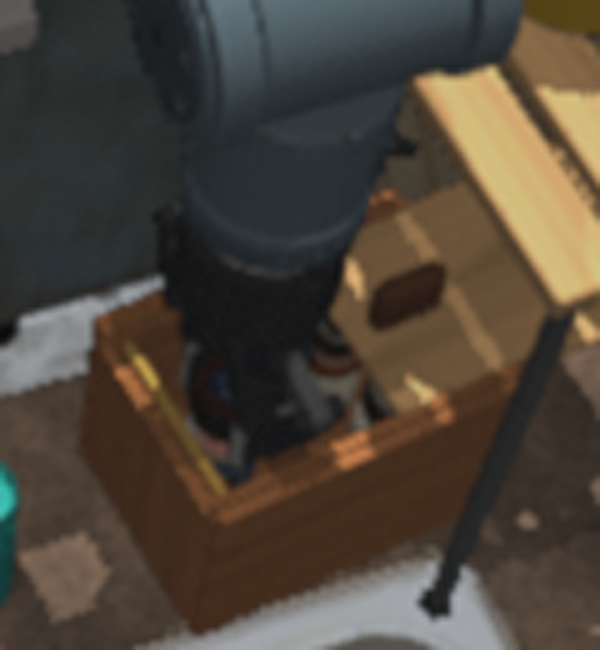

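```bash
python3 -m pendant '[0,0,-0.005,0,0,0,0.02, 0,0,-0.002,0,0,0,0.02, 0,0,0,0,0,0,0.02]'; python3 -m pendant '[0,0,-0.0015,0,0,0,0.02, 0,0,0,0,0,0,0.02]';  python3 -m pendant '[0,0,-0.001,0,0,0,0.02, 0,0,0,0,0,0,0.02]'
```

```text
time_s: 11.45
eef_pos: [0.4904, 0.1252, 0.0884]
eef_rot: [0.53, -0.53, 0.468, -0.469]
wrist_force: [-0.1, -0.1, -1.7]
opening: 0.452
time_s: 11.7
eef_pos: [0.4911, 0.1252, 0.0874]
eef_rot: [0.53, -0.529, 0.468, -0.469]
wrist_force: [1.6, 0.4, 1.4]
opening: 0.456
time_s: 11.95
eef_pos: [0.4913, 0.1252, 0.087]
eef_rot: [0.53, -0.529, 0.468, -0.469]
wrist_force: [-0.2, 0.6, 8.0]
opening: 0.461
```

Contact with the floor at 8 N. Opening only as far as the box sides allow, then straight up.

```bash
python3 -m pendant '[0,0,0.0005,0,0,0,0.044, 0,0,0,0,0,0,0.05, 0,0,0,0,0,0,0.056, 0,0,0,0,0,0,0.056, 0,0,0.008,0,0,0,0.056, 0,0,0.02,0,0,0,0.056, 0,0,0.04,0,0,0,0.056, 0,-0.01,0.05,0,0,0,0.056]'; python3 st.py
```

```text
time_s: 12.95
eef_pos: [0.4884, 0.1153, 0.2039]
eef_rot: [-0.529, 0.531, -0.47, 0.467]
wrist_force: [0.9, -0.6, -0.0]
opening: 0.657
pos [0.4884 0.1153 0.2039] y [-0.005  0.    -1.   ] z [ 0.992  0.123 -0.005] tilt 0.3 q [-0.01  0.05  1.81  0.    1.29 -0.13] F [ 0.9 -0.6 -0. ] op 0.0561 t 12.95
```

```bash
python3 -m pendant '[0,-0.05,0.02,0,0,0,0.05, 0,-0.055,0.02,0,0,0,0.045, 0,-0.03,0.02,0,0,0,0.045]'; python3 st.py;python3 - <<'E'
from h import *
crop('scene',330,150,450,280,5,'pics/s14.png');crop('top',180,160,330,280,5,'pics/t14.png')
E
```

```text
time_s: 13.32
eef_pos: [0.4893, -0.0218, 0.2645]
eef_rot: [-0.529, 0.53, -0.469, 0.468]
wrist_force: [0.5, 0.6, -0.4]
opening: 0.523
pos [ 0.4893 -0.0218  0.2645] y [-0.002 -0.    -1.   ] z [ 0.993  0.12  -0.002] tilt 0.1 q [-0.29 -0.04  1.77 -0.    1.41 -0.41] F [ 0.5  0.6 -0.4] op 0.0447 t 13.325
```

View pics/s14.png

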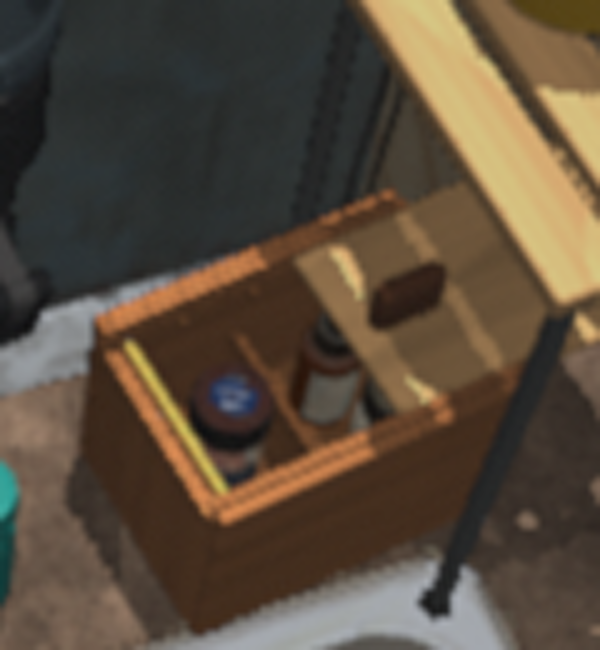

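View pics/t14.png

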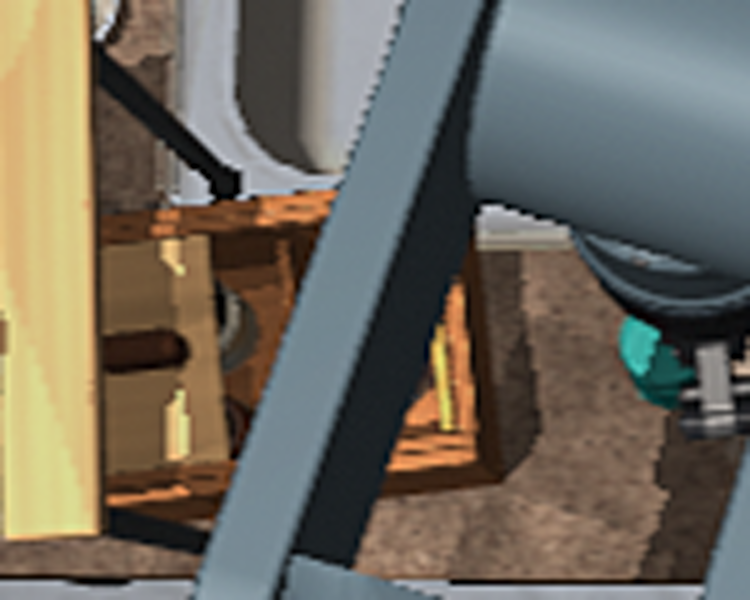

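The jar stands upright in the front compartment, its cap at scene crop (230,400). Next I'll tilt the tool again and go back to the fin.

```bash
python3 -m pendant '[0,0.03,0,9.9,1.2,0,0.045, 0,0.04,0,9.9,1.2,0,0.045, 0,0.04,-0.01,9.9,1.2,0,0.045, 0,0.04,-0.01,9.9,1.2,0,0.045, -0.001,0.02,-0.012,0,0,0,0.045, 0,0,0,0,0,0,0.045]'; python3 st.py
```

```text
time_s: 14.18
eef_pos: [0.4872, 0.152, 0.2305]
eef_rot: [0.657, -0.339, 0.622, -0.258]
wrist_force: [-0.4, 0.5, 0.9]
opening: 0.53
pos [0.4872 0.152  0.2305] y [-0.083  0.638 -0.766] z [ 0.992  0.124 -0.004] tilt 40.0 q [-0.33  0.13  1.82  0.61  1.55 -0.58] F [-0.4  0.5  0.9] op 0.0453 t 14.175
```

```bash
python3 -m pendant '[-0.002,0.022,-0.026,0,0,0,0.045, -0.003,0.022,-0.026,0,0,0,0.045, -0.002,0.018,-0.022,0,0,0,0.045, -0.001,0.012,-0.0145,0,0,0,0.045, 0,0,0,0,0,0,0.045]'; python3 st.py;python3 - <<'E'
from h import *
crop('scene',350,170,450,270,6,'pics/s15.png');crop('top',190,190,270,250,8,'pics/t15.png')
E
```

```text
time_s: 14.8
eef_pos: [0.4806, 0.2247, 0.1434]
eef_rot: [0.658, -0.338, 0.621, -0.259]
wrist_force: [-0.2, 0.0, 0.3]
opening: 0.526
pos [0.4806 0.2247 0.1434] y [-0.079  0.637 -0.767] z [ 0.992  0.123 -0.001] tilt 39.9 q [-0.19  0.24  1.9   0.68  1.32 -0.6 ] F [-0.2  0.   0.3] op 0.0449 t 14.8
```

View pics/s15.png

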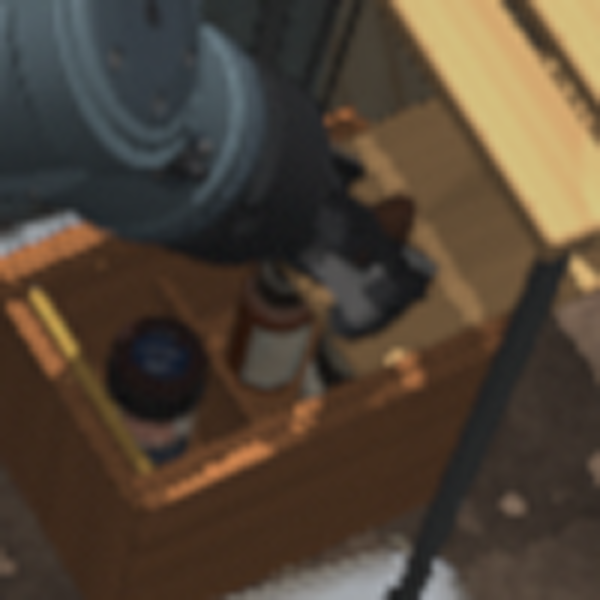

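View pics/t15.png

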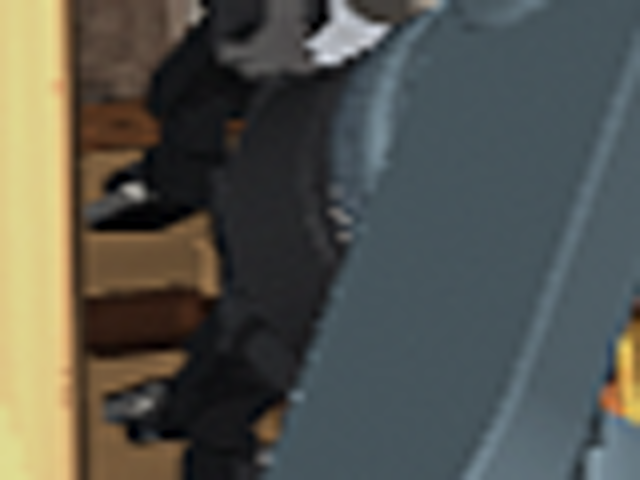

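```bash
python3 -m pendant '[-0.002,0.001,-0.002,0,0,0,0.045, 0,0,0,0,0,0,0, 0,0,0,0,0,0,0, 0,0,0,0,0,0,0, 0,0,0,0,0,0,0]'; python3 st.py
```

```text
time_s: 15.52
eef_pos: [0.4794, 0.2251, 0.1422]
eef_rot: [0.658, -0.338, 0.621, -0.26]
wrist_force: [-2.5, -1.7, 5.8]
opening: 0.15
pos [0.4794 0.2251 0.1422] y [-0.077  0.637 -0.767] z [0.993 0.122 0.001] tilt 39.9 q [-0.19  0.24  1.9   0.68  1.32 -0.6 ] F [-2.5 -1.7  5.8] op 0.0128 t 15.525
```

```bash
python3 -m pendant '[0.0018,-0.0149,0,0,0,0,0, 0.0018,-0.0149,0,0,0,0,0, 0.0018,-0.0149,0,0,0,0,0, 0.0018,-0.0149,0,0,0,0,0, 0.0018,-0.0149,0,0,0,0,0, 0.0018,-0.0149,0,0,0,0,0, 0,0,0,0,0,0,0]'; python3 st.py;python3 - <<'E'
from h import *
crop('scene',350,170,450,270,6,'pics/s16.png')
E
```

```text
time_s: 16.4
eef_pos: [0.4911, 0.1335, 0.1422]
eef_rot: [0.658, -0.337, 0.621, -0.261]
wrist_force: [1.3, -1.0, 7.1]
opening: 0.147
pos [0.4911 0.1335 0.1422] y [-0.075  0.636 -0.768] z [0.993 0.12  0.002] tilt 39.8 q [-0.36  0.27  1.86  0.61  1.41 -0.71] F [ 1.3 -1.   7.1] op 0.0126 t 16.4
```

View pics/s16.png

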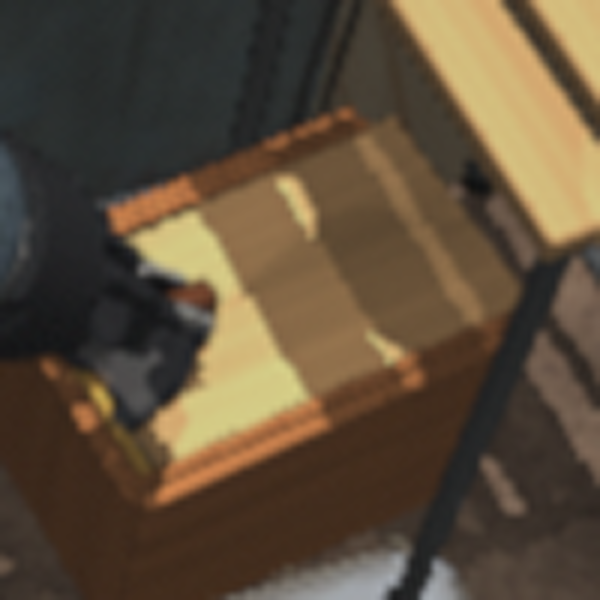

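```bash
python3 -m pendant '[0.0006,-0.005,0,0,0,0,0, 0.0006,-0.005,0,0,0,0,0, 0.0005,-0.004,0,0,0,0,0, 0,0,0,0,0,0,0]'; python3 st.py; python3 -m pendant '[0.0004,-0.003,0,0,0,0,0, 0,0,0,0,0,0,0]'; python3 st.py;python3 - <<'E'
from h import *
crop('scene',340,180,440,280,6,'pics/s17.png');crop('top',200,185,290,265,7,'pics/t17.png')
E
```

```text
time_s: 16.95
eef_pos: [0.4928, 0.1207, 0.1422]
eef_rot: [0.658, -0.337, 0.62, -0.261]
wrist_force: [1.7, 0.8, 5.9]
opening: 0.149
pos [0.4928 0.1207 0.1422] y [-0.075  0.637 -0.767] z [0.993 0.121 0.003] tilt 39.9 q [-0.39  0.28  1.86  0.6   1.42 -0.73] F [1.7 0.8 5.9] op 0.0127 t 16.95
time_s: 17.2
eef_pos: [0.493, 0.1183, 0.1422]
eef_rot: [0.658, -0.337, 0.621, -0.26]
wrist_force: [3.5, 5.8, 4.9]
opening: 0.151
pos [0.493  0.1183 0.1422] y [-0.075  0.638 -0.767] z [0.993 0.12  0.003] tilt 39.9 q [-0.39  0.28  1.85  0.6   1.42 -0.73] F [3.5 5.8 4.9] op 0.0129 t 17.2
```

View pics/s17.png

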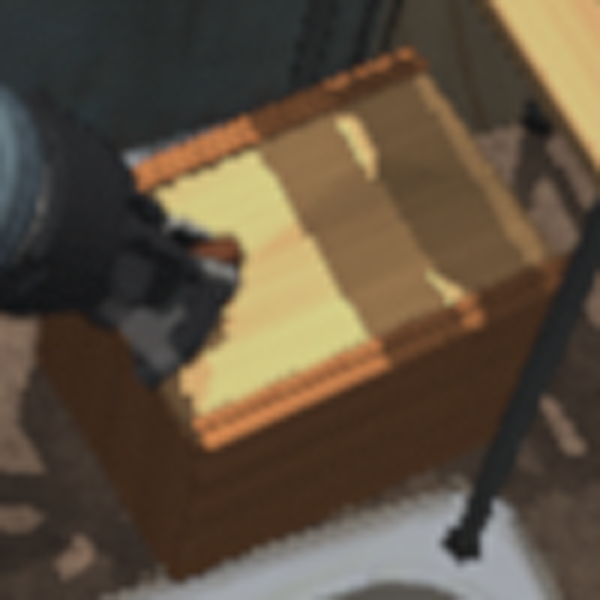

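View pics/t17.png

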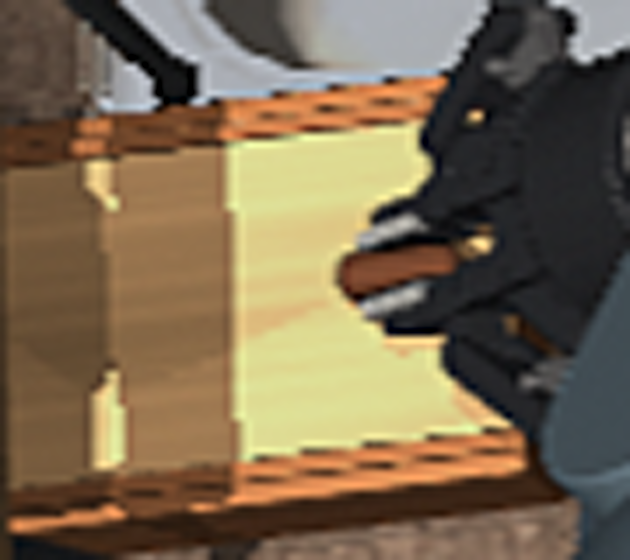

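```bash
for i in 1 2; do python3 -m pendant '[0.0004,-0.003,0,0,0,0,0, 0,0,0,0,0,0,0]'; done
```

```text
time_s: 17.55
eef_pos: [0.4929, 0.1181, 0.1422]
eef_rot: [0.659, -0.335, 0.622, -0.258]
wrist_force: [6.8, 20.8, 0.3]
opening: 0.149
time_s: 17.8
eef_pos: [0.4929, 0.1179, 0.1423]
eef_rot: [0.66, -0.334, 0.622, -0.257]
wrist_force: [11.0, 35.1, -3.4]
opening: 0.152
```

At 35 N there is no further travel, well above the ridge's 15 N, so the lid is against its end stop. I'll ease the command back, release and retreat.

```bash
python3 -m pendant '[-0.0009,0.0065,0,0,0,0,0, 0,0,0,0,0,0,0]'; python3 -m pendant '[0,0,0,0,0,0,0.045, 0,0,0,0,0,0,0.045, 0,0,0,0,0,0,0.045, 0.002,-0.019,0.023,0,0,0,0.045, 0.003,-0.03,0.037,0,0,0,0.045, 0.003,-0.03,0.037,0,0,0,0.045, -0.02,-0.055,0.02,-9.9,-1.2,0,0.045, -0.02,-0.055,0.02,-9.9,-1.2,0,0.045, -0.02,-0.055,0,-9.9,-1.2,0,0.045, -0.01,-0.06,0,-9.9,-1.2,0,0.045, 0,-0.06,0,0,0,0,0.045, 0,0,0,0,0,0,0.045]'; python3 st.py;python3 - <<'E'
from h import *
s=crop('scene',340,180,450,280,7,'pics/s18.png');t=crop('top',190,185,290,270,7.5,'pics/t18.png')
p=np.load('box.npy')
overlay('scene',s,p,0,340,180,450,280,7,'pics/s19.png'); overlay('top',t,p,0,190,185,290,270,7.5,'pics/t19.png')
cv2.imwrite('pics/s20.png',s[:,:,::-1]);cv2.imwrite('pics/t20.png',t[:,:,::-1])
E
```

```text
time_s: 18.05
eef_pos: [0.493, 0.1189, 0.1422]
eef_rot: [0.658, -0.337, 0.62, -0.26]
wrist_force: [3.2, 2.0, 5.9]
opening: 0.148
time_s: 19.55
eef_pos: [0.4294, -0.2478, 0.2787]
eef_rot: [-0.528, 0.529, -0.469, 0.47]
wrist_force: [-1.0, 0.6, 0.0]
opening: 0.527
pos [ 0.4294 -0.2478  0.2787] y [-0.    -0.001 -1.   ] z [ 0.993  0.118 -0.   ] tilt 0.1 q [-0.76 -0.04  1.74 -0.    1.44 -0.88] F [-1.   0.6  0. ] op 0.045 t 19.55
```

View pics/s19.png

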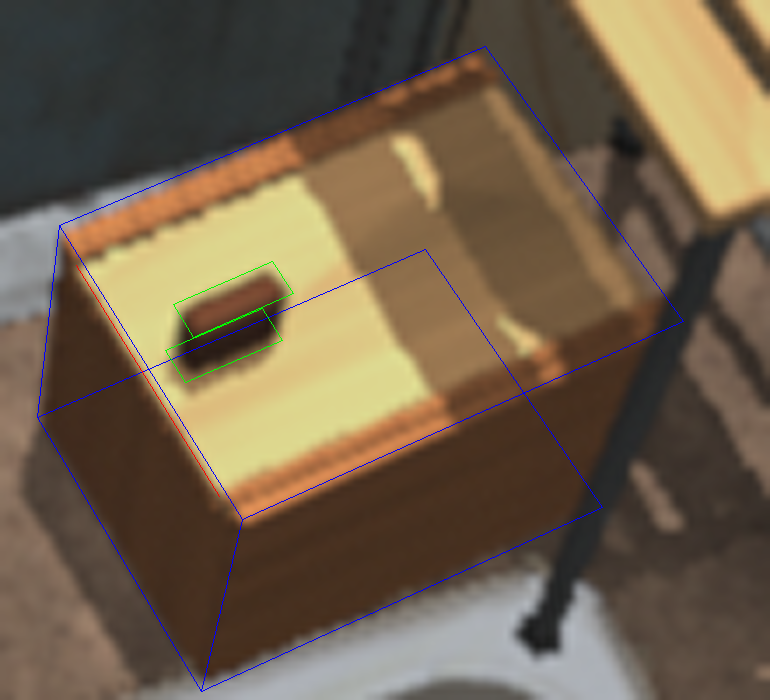

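View pics/t19.png

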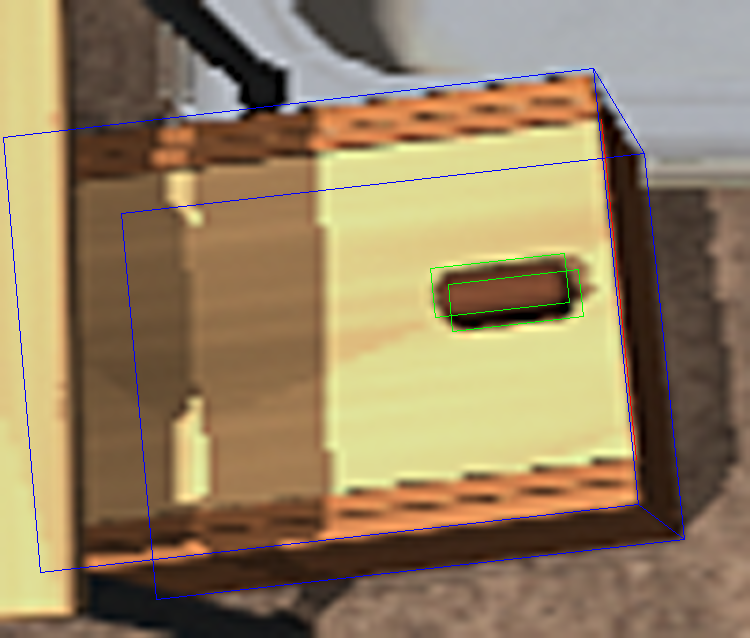

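View pics/t18.png

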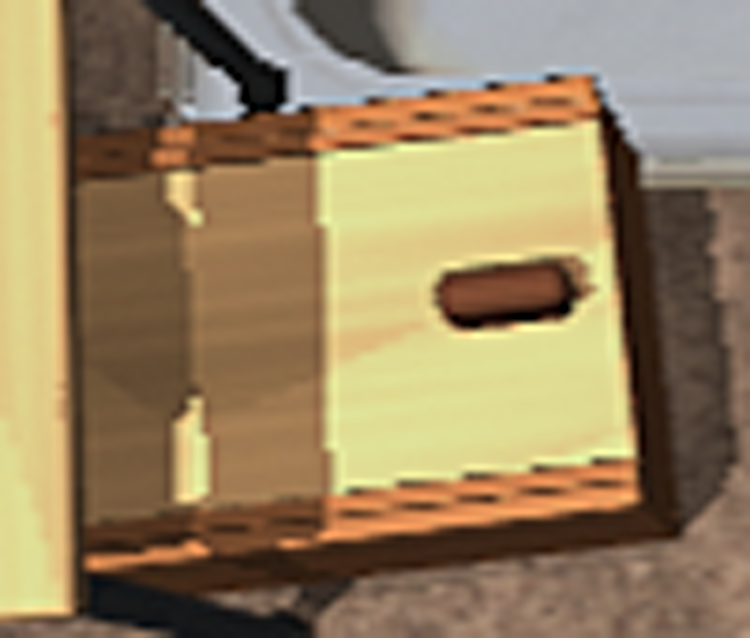

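View pics/s20.png

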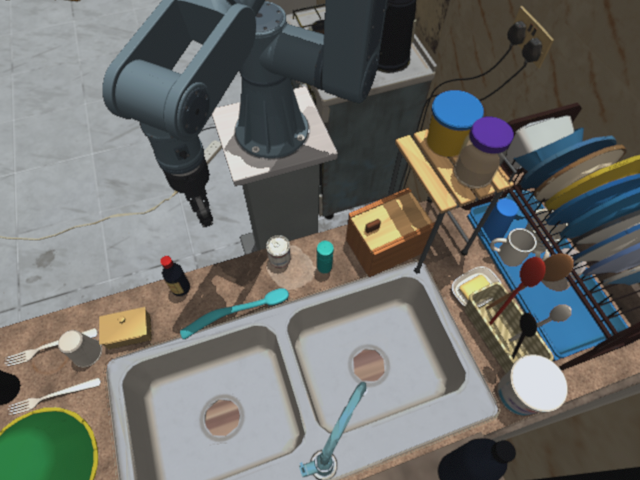

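The lid's front edge is flush with the box front in both views (top crop (600,120) to (637,460)). The tin at scene (278,253), the bottle at (174,275) and the turquoise jar at (325,257) are where they were, and the gripper is clear. Handing in.

```bash
python3 -m pendant '[0,0,0,0,0,0,0.045, 0,0,0,0,0,0,0.045]'; python3 -c "
from bench import ctrl
print(ctrl.hand_in())"
```

```text
time_s: 19.9
eef_pos: [0.4303, -0.2438, 0.2787]
eef_rot: [0.53, -0.53, 0.468, -0.468]
wrist_force: [0.1, 0.3, 0.4]
opening: 0.524
the job is handed in; nothing more can be done
None
```

I put the black-capped spice jar in the front compartment, closed the lid over its ridge and let go. I handed the job in at 19.9 s with the gripper clear.

- **Lid back:** I gripped the fin with the tool tilted 40° and slid the lid back to about 0.107 m, then let go.
- **Jar:** I lifted it by the cap and set it down upright, with about 8 N at floor contact. A picture afterwards showed it standing upright in the front compartment.
- **Lid shut:** I pulled the lid back by the same fin until it stopped. At 35 N it moved no further, well above the ridge's 15 N, so I took it to be at its end stop and eased off before releasing.
- **Last checks:** Both cameras show the lid's front edge flush with the box front. The tin, the sauce bottle and the turquoise look-alike are where they were. The wrist force was near zero.
- **Limits:** I inferred the click from the hard stop and the flush edge, because the lid's opening is not measured directly. The two cameras disagreed by up to about 2 mm on the box's position, which did not affect the work. The jar can't be seen now that the lid is shut.

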